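# Hang the hook-on cup in the notch of the scrap bin's rim

### The job

Pick up the small metal cup by its black grip and hook it over the steel strip on the scrap bin's near rim, the cup outside the bin and its hook riding on the strip's top edge. Pressing only lightly, feel along the edge for the strip's one notch and let the hook down into it fully; keep hold until it is home, then let go so that it hangs there by itself. Be gentle with the strip (never push the cup on it with more than about 2.5 kg of force, 25 N), don't tip the cup over, and leave the other things on the bench where they are.

Things in the scene. Friction and masses are not known exactly. Their poses are not given: they have to be found in the camera images.
- grip (a point): Loose hook-on cup (130 to 200 g), upright on the bench at the start. This point: the middle of its black grip, an upright block 14 (x) x 30 (y) x 45 mm tall that can be taken from above across either pair of sides; 105 mm above the cup's underside. Axes: z up, x from the cup box towards the hook, y along the hook's width. The cup box's centre is 30 mm to -x.
- hook (a point): Middle of the hook's throat on the same cup, at the underside of its bridge: 76 mm above the cup's underside, 29 mm below the grip point; same axes. The hook is a strap 30 mm wide (y) bent over; throat 10 mm wide in x (5 mm either side of this point) between the cup's 3 mm back plate at -x and a 3 mm lip at +x that reaches 21 mm below this point.
- cup: The same cup, aluminium, open box 44 x 60 x 45 mm with the hook and grip rising from its back plate, 60 x 60 x 125 mm overall; origin at the centre of the underside of the box, z up when upright, x towards the hook.
- bin: Green open-topped sheet-steel scrap bin, fixed to the bench, 120 (x) x 260 (y) x 98 mm high, walls 3 mm, with a few scraps inside. Origin at the centre of its underside; -x is its near side, facing the robot (turned by up to 0.25 rad), y runs along the near wall. It carries the hanger strip.
- rim_mid (a point): Point of the bin over the middle of its near wall, 58.5 mm to -x of the bin's centre, level with the top edge of the hanger strip (112 mm above the bench); bin's axes. The grey steel strip, 6 mm thick (x), 190 mm long (y), straddles this wall, centred on it in x; it always covers at least 60 mm either side of this point. It does not shift under 60 N.
- notch_zone (a point): A point of the bin 12 mm below rim_mid: the height of the notch's floor. The strip has one square notch, 35 mm long (y), 12 mm deep, through its top edge; it takes the 30 mm hook. Its place along y differs each time and is NOT given: its middle lies anywhere within 35 mm either side of this point and must be felt or seen. Home, the throat point is at this height.
- spanner: Loose double-ended spanner, 33 x 205 x 8 mm, lying on the bench near its front edge; a bystander.
- pliers: Loose red-handled pliers, 70 x 186 x 16 mm, lying on the bench; a bystander.
- bolt: Loose grey bolt, 29 x 72 x 26 mm, lying on the bench; a bystander.
- magnet_square: Loose red triangular welding magnet, 95 x 95 x 15 mm, at the left front of the bench; a bystander.
Things that resemble listed ones, but are neither listed nor needed, are in the scene too. Leave any yellow look-alike of the cup alone.

How it is judged (in metres and radians):
On the way, in this order (a step that is already met when the one before it is completed fails the run):
1. the cup is lifted clear of the bench (height (world z) of cup above 0.02 m), for 0.1 s.
2. the hook is over the strip and rides on its top edge, held by the gripper, in contact (x of hook in the frame of bin between -0.0635 and -0.0535 m and y of hook in the frame of bin between -0.06 and 0.06 m and z of hook in the frame of bin between 0.1075 and 0.1165 m and contact force between cup and bin above 0.5 N and contact force between cup and the fingers above 0.5 N), for 0.3 s.
3. the hook has dropped into the notch while still held (x of hook in the frame of bin between -0.0635 and -0.0535 m and y of hook in the frame of bin between -0.042 and 0.042 m and z of hook in the frame of bin between 0.094 and 0.1045 m and contact force between cup and the fingers above 0.5 N), for 0.2 s.
At the end, for the whole second after the job is handed in: The cup hangs upright (within 0.15 rad) and at rest from the bin's near rim, outside the bin, its hook in the strip's notch: throat point at least 7.5 mm below the strip's top edge, within 5 mm of the near wall's middle plane, within 42 mm of the wall's middle along the rim; the gripper has let go (x of hook in the frame of bin between -0.0635 and -0.0535 m and y of hook in the frame of bin between -0.042 and 0.042 m and z of hook in the frame of bin between 0.094 and 0.1045 m and angle between cup's own z axis and vertical below 0.15 rad and linear speed of cup below 0.02 m/s and contact force between cup and the fingers below 0.05 N and contact force between cup and bin above 0.3 N); the robot touches nothing.
It fails at once if the cup is pushed against the bin or its strip with more than 25 N (contact force between cup and bin above 25 N).
It fails at once if the cup is tipped over (by more than 0.6 rad) (angle between cup's own z axis and vertical above 0.6 rad).
It fails at once if a bystander on the bench is moved by more than 20 mm (distance of any of spanner, pliers, bolt, magnet_square from where it was at the start of the episode above 0.02 m).
It also fails if it takes over 72 s, if anything falls off the work surface, if the arm or the gripper's body presses on something with over 40 N, if the wrist force passes 120 N, or if a joint passes its speed limit or range.

### The arm

A 6-joint arm with a two-finger parallel gripper is mounted at the origin on a cart in front of the work surface, level with it; the furniture and walls round the work are solid. World frame = base frame: x ahead of the robot, y to its left, z up, the work surface at z = 0. Lengths are in mm, angles in degrees, forces in N, time in s.
With the tool pointing down it reaches from about 300 to 850 mm from the base axis. Payload 4.2 kg.
Tool frame: the origin (TCP) lies midway between the tips of the shut fingers; the grasp point (between the pads) lies 19 mm behind it (env.grasp_offset is the distance from the TCP to the grasp point, in mm); z points along the fingers, y is the line along which they close (so a half turn about z gives the same grasp; the last joint's range is limited). The gripper opens to 91 mm and grips with 3 to 60 N. Pads are 32 mm wide; open, the fingers measure 118 mm over their backs; the gripper's body (76 mm by 178 mm) begins 60 mm behind the grasp point.
Start: joints at [68.812, 18.312, 89.639, -0, 72.044, -1.146], TCP at [197.061, 540.194, 213.976] pointing down, gripper open.
Joint ranges: [-177.97, 177.97], [-48.28, 115.42], [12.27, 149.76], [-77.06, 257.06], [2.81, 150.46], [-146.56, 146.56]. Speed limits (degrees/s): [147.25, 147.25, 180, 180, 180, 180].

### API

Orientations are given as [roll, pitch, yaw] about the fixed x, y, z axes, in that order (R = Rz(yaw) Ry(pitch) Rx(roll)).
In Python, from workcell import env, optics gives the robot as it stands. The module is installed in compiled form; this text tells all that it offers.
- The arm moves only by the tool send_rows, never from a script. Its argument "targets" is a list that holds one entry, the list of rows, each a list of 7 numbers: the turn, a rotation vector about the world's x, y, z scaled (see below), then the shift along the world's x, y, z scaled (see below), then the closure, from -1 (fully open) to 1 (shut). In form: [[[rx, ry, rz, x, y, z, gripper], ...]]. A call has 1 to 12 rows; each row shifts and turns the commanded pose from where the row before left it; what a row does not reach is not made up. The controller multiplies each number of a shift by 0.2 m and each number of a turn by pi/2 rad. A row lasts 1/10 s, in which the tool goes at most 50 mm and 8.59 degrees, less where a joint would pass 70% of its speed; a pose out of reach is approached as far as the arm can. A call with a number of a shift or a turn outside -1 to 1 is refused whole. A call with a gripper value outside its range is refused whole. The fingers move at their own pace and stop on an object; "grip_force" is the grip in N (left out, the last holds). Time passes only in rows, so rows that do not move let the fingers close. It gives the time, the measured TCP pose, the force, the opening and the grip force at its end, in the units of the state.
- env.state(): the state, without advancing time (a new reading comes with each control period).
- optics.grab_frame(name): name is "side" or "top" or "wrist"; returns (picture, depth): 420x560x3 uint8, red, green, blue; 420x560 float32, mm along the optical axis (not along the pixel's ray), 0 where there is no reading.
- optics.camera_info(name): a dict with "camera_matrix" (3x3 intrinsics, pixels), "R" (3x3) and "t" (3): a world point X has camera coordinates R X + t; the wrist camera has in their place "mount" (4x4, takes a point from camera to tool coordinates, whose origin is the TCP and whose axes are the flange's). Camera axes: x right, y down, z forward; pixel columns grow to the right and rows downward; lengths in mm; the calibration is good to about 2 mm. A picture is of the moment at which its call begins: read the wrist's pose just before it. camera_info takes no time and is no camera call.
- env.job_done(): hands the job in; it is judged then, once.
Trained networks look in the newest picture that a camera, given by its name, has taken for a name from the list of things; names that differ only in an ending like _2 or _b are one class to them, and where a whole thing is asked for, a point or a joint stands for the part that bears it (a point fixed in the world has none). Each returns a list of dicts, best first, with "conf" (0 to 1); they miss things now and then, are a little off and sometimes report something else, mostly with a low value. They report only what shows in the picture. A call takes as long as a camera call. They do not tell look-alikes from the thing itself.
- optics.silhouettes(camera, name): "mask" (420x560 bool, what is visible of it) and "at" ([column, row] in pixels, amid what is visible of it).
- optics.place_of(camera, name): "at" ([column, row] in pixels: a listed point, or the origin of a listed thing).
The state is a dict: "time_s": time; "qpos": joint angles; "qvel": joint speeds; "effort": joint torques, N m; "ee_pos": TCP position; "ee_rot": TCP orientation; "force": force on the tool from outside, world axes, zero at the start; "torque": the same for the moment, N m; "gripper_width": finger opening in mm; "gripper_force": force on a finger pad.
Only numpy, scipy, OpenCV 4.12 (cv2) and the standard library are available. Lean on these libraries where they do the work, as an engineer would, in place of code of your own. Each camera call takes 0.05 s, during which the arm holds its last target. There are 200 camera calls.

## Working session

There is one attempt and no reset: what is moved stays moved. The work goes in short steps, Python scripts to look and compute and a tool call to move; the robot and the scene stay as the last step left them, time stands still between calls to the robot, and variables do not carry over. Pictures are saved under pics/ and viewed, at most 10 in all, crops included, and the job is handed in when it is done.

Besides the shell and the picture viewer there is one more tool, called after ">>>" as name(argument=value, ...), one argument or row to a line, values as JSON. send_rows: Moves the arm, as the interface text tells. Its arguments: {"type":"object","properties":{"targets":{"type":"array"},"grip_force":{"type":"number"}},"required":["targets"]}

```bash
mkdir -p pics; cat > h.py <<'E'
import numpy as np, cv2
from workcell import env, optics
def world(cam,uv,d):
    i=optics.camera_info(cam);K=np.array(i["camera_matrix"])
    c=np.linalg.inv(K)@np.array([uv[0],uv[1],1.])*d
    return np.array(i["R"]).T@(c-np.array(i["t"]))
def ray(cam,uv,z):
    i=optics.camera_info(cam);R=np.array(i["R"]);t=np.array(i["t"])
    o=-R.T@t;d=R.T@np.linalg.inv(np.array(i["camera_matrix"]))@np.array([uv[0],uv[1],1.])
    return o+d*(z-o[2])/d[2]
def cloud(cam,dep):
    i=optics.camera_info(cam);K=np.array(i["camera_matrix"]);R=np.array(i["R"]);t=np.array(i["t"])
    v,u=np.mgrid[:420,:560];p=np.stack([(u-K[0,2])/K[0,0]*dep,(v-K[1,2])/K[1,1]*dep,dep],-1)
    return (p-t)@R
E
python3 - <<'E'
from h import *
np.set_printoptions(precision=1,suppress=True)
ims={}
for c in("top","side"):
    p,d=optics.grab_frame(c);ims[c]=p;np.save(f"{c}.npy",d);np.save(f"{c}_rgb.npy",p)
    P=cloud(c,d)
    for n in("grip","hook","cup","rim_mid","bin","notch_zone","spanner","pliers","bolt","magnet_square"):
        for r in optics.place_of(c,n)[:3]:
            u,v=np.round(r["at"]).astype(int)
            print(c,n,round(r["conf"],2),u,v,P[v,u] if 0<=v<420 and 0<=u<560 else None)
    print(optics.camera_info(c)["t"],-np.array(optics.camera_info(c)["R"]).T@optics.camera_info(c)["t"])
    cv2.imwrite(f"pics/{c}.png",p[:,:,::-1])
s=env.state();print(s["time_s"],s["ee_rot"],s["force"],s["gripper_width"])
E
```

```text
top grip 0.76 307 247 [417.9  98.3 124.8]
top grip 0.75 222 216 [486.6 279.3 125.8]
top hook 0.9 218 222 [478.7 294.4  75.1]
top hook 0.77 302 248 [417.7 107.1  79.2]
top cup 0.77 291 252 [411.6 130.4   6.7]
top cup 0.57 226 238 [447.2 284.8   1.1]
top cup 0.52 216 216 [487.2 292.6 122.1]
top rim_mid 0.91 380 175 [595.2 -88.7   1. ]
top bin 0.64 376 160 [632.2 -80.1   1.9]
top notch_zone 0.61 382 176 [593.4 -94.3  -2.9]
top pliers 0.69 246 151 [658.9 236.3  -0.4]
top bolt 0.79 216 181 [582.5 306.8  17. ]
top magnet_square 0.66 163 276 [359.6 429.7  16.1]
top magnet_square 0.22 217 180 [584.5 304.3  18.7]
[ 147.4  507.  1124.4] [ 373.5  152.6 1174.9]
side grip 0.82 257 191 [485.7 278.  102.3]
side grip 0.66 236 224 [417.9  95.  105.4]
side hook 0.93 237 236 [419.4  91.9  77.3]
side hook 0.67 257 198 [485.3 274.5  84.4]
side cup 0.72 247 226 [457.4 256.1  14.8]
side cup 0.61 234 259 [412.6 105.7  10.4]
side rim_mid 0.67 320 256 [568.6 -57.7 104.8]
side bin 0.97 346 304 [ 577.9 -204.3   98.7]
side notch_zone 0.81 323 260 [607.3  52.2  25.7]
side notch_zone 0.28 259 187 [ 353.6 -817.1  576.1]
side spanner 0.97 223 320 [ 376.2 -103.2    6.1]
side pliers 0.87 325 233 [606.9  51.3  94.7]
side bolt 0.68 292 221 [584.5 301.   -0.7]
side magnet_square 0.78 208 206 [361.6 421.2  -0.1]
[-494.9  179.2  920.6] [ 353.6 -817.1  576.1]
1.1 [180.   0. 160.] [-0.4 -0.7 -0.6] 91.20542438741077
```

View pics/top.png

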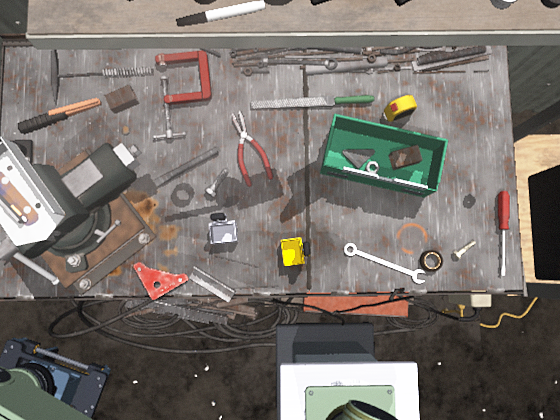

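View pics/side.png

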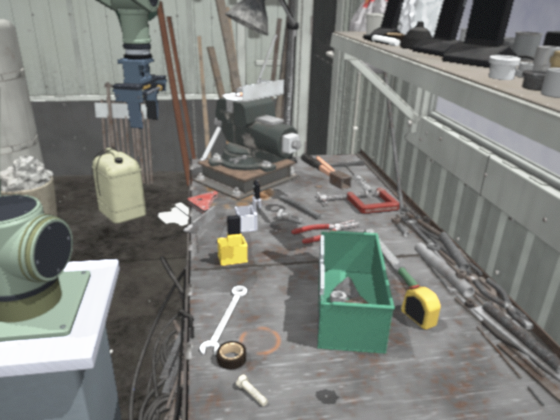

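Candidates for the cup: the metal cup at top (222,230), with its grip at (218,216), and the yellow look-alike at top (291,252). The metal one fits the description. Next: one close crop with the cup and the strip, then measurements.

```bash
python3 - <<'E'
from h import *
np.set_printoptions(precision=1,suppress=True)
p=np.load("top_rgb.npy");d=np.load("top.npy");P=cloud("top",d)
s=np.load("side_rgb.npy")
a=cv2.resize(p[195:255,190:260],None,fx=5.5,fy=5.5,interpolation=cv2.INTER_CUBIC)
b=cv2.resize(p[150:200,315:450],None,fx=5.5,fy=5.5,interpolation=cv2.INTER_CUBIC)
im=np.zeros((600,780,3),np.uint8);im[:275,:742]=b;
im[280:600,:385]=a[:320];e=cv2.resize(s[170:235,225:285],None,fx=4.9,fy=4.9)[:318];im[280:280+e.shape[0],400:400+e.shape[1]]=e
cv2.imwrite("pics/crop.png",im[:,:,::-1])
def rep(n,m):
    q=P[m];r=cv2.minAreaRect(q[:,:2].astype(np.float32));print(n,len(q),q.mean(0),r)
reg=np.zeros((420,560),bool);reg[195:255,190:245]=1
Z=P[...,2]
rep("grip top",reg&(Z>115)&(Z<135))
rep("box+",reg&(Z>20)&(Z<60))
rep("boxrim",reg&(Z>38)&(Z<52))
rep("hook",reg&(Z>70)&(Z<90))
reg[:]=0;reg[100:205,310:455]=1
rep("bin rim",reg&(Z>90)&(Z<104))
m=reg&(Z>106)&(Z<118);rep("strip",m)
q=P[m];print(q[np.argsort(q[:,1])][::6])
print(cv2.boxPoints(cv2.minAreaRect(P[reg&(Z>85)&(Z<120)][:,:2].astype(np.float32))))
# side cloud
ds=np.load("side.npy");Q=cloud("side",ds)
m=(Q[...,0]>440)&(Q[...,0]<530)&(Q[...,1]>230)&(Q[...,1]<330)&(Q[...,2]>92)&(Q[...,2]<135);q=Q[m];print("side grip",len(q),q.min(0),q.max(0),q.mean(0))
E
```

```text
grip top 90 [486.4 289.6 123.9] ((486.26263427734375, 290.3431396484375), (14.838611602783203, 29.628387451171875), 8.137848854064941)
box+ 199 [460.6 289.   39.8] ((492.2202453613281, 290.7369079589844), (115.01589965820312, 59.810752868652344), 4.987255096435547)
boxrim 135 [460.6 288.5  44.4] ((458.3706970214844, 287.84869384765625), (46.96224594116211, 59.816375732421875), 4.716424465179443)
hook 22 [481.7 286.6  79.4] ((481.6465759277344, 288.01727294921875), (12.544729232788086, 31.76372718811035), 24.71738052368164)
bin rim 876 [636.6 -87.7  99. ] ((627.0761108398438, -82.31605529785156), (263.9883117675781, 126.12789154052734), 76.12899780273438)
strip 218 [569.  -77.2 111.2] ((594.3939208984375, -79.03275299072266), (111.17716217041016, 248.94180297851562), 3.5374882221221924)
[[ 657.6 -199.8  106.3]
 [ 545.9 -165.4  114.2]
 [ 544.4 -162.2  109.8]
 [ 546.5 -157.5  110.9]
 [ 551.3 -153.8  109.4]
 [ 551.4 -149.4  109.2]
 [ 549.  -144.5  110.6]
 [ 555.3 -142.   112.7]
 [ 552.5 -136.5  116.6]
 [ 553.2 -133.1  112.7]
 [ 554.1 -127.9  107.7]
 [ 554.4 -123.7  106.6]
 [ 556.  -120.6  110.4]
 [ 560.  -115.7  113. ]
 [ 557.5 -110.7  115.2]
 [ 558.5 -105.4  110. ]
 [ 563.  -101.2  109.7]
 [ 561.3  -97.3  107.4]
 [ 572.1  -59.3  111.6]
 [ 571.9  -56.8  112.8]
 [ 576.6  -52.7  112.1]
 [ 574.2  -48.   113.3]
 [ 575.1  -44.5  108.6]
 [ 578.9  -39.6  112.3]
 [ 577.   -35.3  111.1]
 [ 581.9  -31.4  109.1]
 [ 583.6  -28.8  111.8]
 [ 583.4  -24.1  113.3]
 [ 582.2  -18.3  108.3]
 [ 585.6  -15.3  114. ]
 [ 584.3  -11.5  109.6]
 [ 585.8   -6.6  113.5]
 [ 584.2   -2.5  110.5]
 [ 588.7    1.8  110.8]
 [ 588.3    6.5  112.9]
 [ 593.3   10.5  110.7]
 [ 588.7   15.1  111.5]]
[[ 534.2 -195.3]
 [ 656.7 -225.6]
 [ 719.9   30.7]
 [ 597.5   60.9]]
side grip 100 [476.4 271.9  92.5] [491.3 304.6 126.1] [483.3 281.4 111.2]
```

View pics/crop.png

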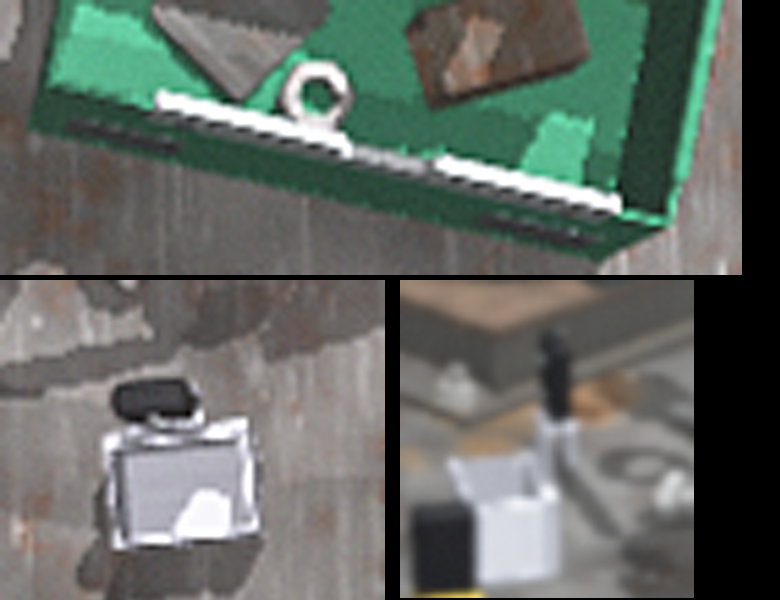

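The crop shows the metal cup upright, with its black grip at top (217,216). The strip on the bin's near rim has a visible notch at about top (386,179), between y≈-97 and y≈-59 in the world. I will take the grip across its x sides, so the fingers clear the strip when the hook is home.

>>> send_rows(
  targets=[
    [[0, 0, -0.0722, 0.145, -0.125, 0, -1], [0, 0, -0.0722, 0.145, -0.125, 0, -1], [0, 0, -0.0722, 0.145, -0.125, 0, -1], [0, 0, -0.0722, 0.145, -0.125, 0, -1], [0, 0, -0.0722, 0.145, -0.125, 0, -1], [0, 0, -0.0722, 0.145, -0.125, 0, -1], [0, 0, -0.0722, 0.145, -0.125, 0, -1], [0, 0, -0.0722, 0.145, -0.125, 0, -1], [0, 0, -0.0722, 0.145, -0.125, 0, -1], [0, 0, -0.0722, 0.145, -0.125, 0, -1], [0, 0, 0, 0, 0, 0, -1], [0, 0, 0, 0, 0, 0, -1]],
  ],
  grip_force=25,
)

```text
time_s: 2.3
ee_pos: [487.3, 289.8, 213.8]
ee_rot: [-180.0, -0.0, 94.9]
force: [-0.7, -0.5, 0.0]
gripper_width: 91.1
gripper_force: 0.0
```

```bash
cat >> h.py <<'E'
def wcloud(dep,s):
    from scipy.spatial.transform import Rotation as Ro
    i=optics.camera_info("wrist");K=np.array(i["camera_matrix"]);M=np.array(i["mount"])
    v,u=np.mgrid[:420,:560];p=np.stack([(u-K[0,2])/K[0,0]*dep,(v-K[1,2])/K[1,1]*dep,dep],-1)
    p=p@M[:3,:3].T+M[:3,3]
    return p@Ro.from_euler("xyz",s["ee_rot"],degrees=True).as_matrix().T+np.array(s["ee_pos"])
E
python3 - <<'E'
from h import *
np.set_printoptions(precision=1,suppress=True)
s=env.state();p,d=optics.grab_frame("wrist");cv2.imwrite("pics/w1.png",p[:,:,::-1])
P=wcloud(d,s);Z=P[...,2]
for lo,hi in((118,135),(70,90),(38,52)):
    m=(d>0)&(Z>lo)&(Z<hi)&(abs(P[...,0]-470)<70)&(abs(P[...,1]-290)<50);q=P[m]
    if len(q)>5: print(lo,len(q),q.mean(0),cv2.minAreaRect(q[:,:2].astype(np.float32)))
for n in("grip","hook"):
    for r in optics.place_of("wrist",n)[:2]:
        u,v=np.round(r["at"]).astype(int);print(n,r["conf"],u,v,P[v,u])
E
```

```text
118 780 [486.5 292.8 123.7] ((486.5173645019531, 291.643798828125), (13.793954849243164, 30.401260375976562), 5.086806774139404)
70 102 [485.8 305.5  80.4] ((485.4913024902344, 302.5663146972656), (15.765225410461426, 8.703776359558105), 3.1490917205810547)
38 673 [455.3 291.4  43.7] ((458.06689453125, 289.5956726074219), (46.76355743408203, 59.87029266357422), 5.029228687286377)
grip 0.78 281 209 [488.6 296.6 124.5]
hook 0.8 275 199 [483.8 303.3 124. ]
```

View pics/w1.png

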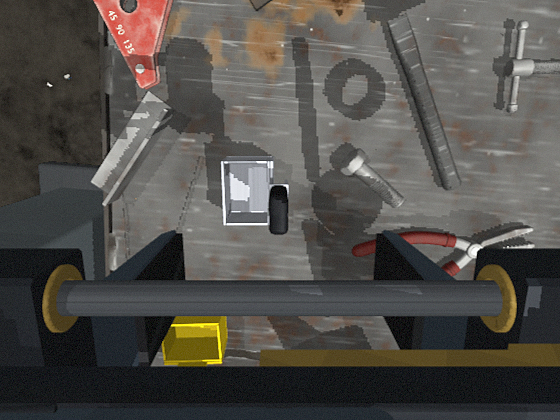

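The wrist picture shows the cup with its grip at (280,208), between the open fingers. The grip centre measures (486.5, 291.6) and the cup's yaw 5°. Next: descend and close.

>>> send_rows(
  targets=[
    [[0, 0, 0, -0.002, 0.008, -0.1, -1], [0, 0, 0, 0, 0, -0.1, -1], [0, 0, 0, 0, 0, -0.1, -1], [0, 0, 0, 0, 0, -0.1, -1], [0, 0, 0, 0, 0, -0.1, -1], [0, 0, 0, 0, 0, -0.075, -1], [0, 0, 0, 0, 0, -0.05, -1], [0, 0, 0, 0, 0, 0, -1], [0, 0, 0, 0, 0, 0, 1], [0, 0, 0, 0, 0, 0, 1], [0, 0, 0, 0, 0, 0, 1], [0, 0, 0, 0, 0, 0, 1]],
  ],
  grip_force=25,
)

```text
time_s: 3.65
ee_pos: [487.0, 291.9, 89.6]
ee_rot: [179.9, -0.0, 95.0]
force: [0.6, 0.6, -0.3]
gripper_width: 62.2
gripper_force: 0.0
```

>>> send_rows(
  targets=[
    [[0, 0, 0, 0, 0, 0, 1], [0, 0, 0, 0, 0, 0, 1], [0, 0, 0, 0, 0, 0, 1], [0, 0, 0, 0, 0, 0, 1], [0, 0, 0, 0, 0, 0, 1], [0, 0, 0, 0, 0, 0, 1]],
  ],
)

```text
time_s: 4.25
ee_pos: [486.6, 291.8, 88.9]
ee_rot: [180.0, 0.0, 95.0]
force: [-1.5, -0.2, -0.1]
gripper_width: 14.0
gripper_force: 0.1
```

>>> send_rows(
  targets=[
    [[0, 0, 0, 0, 0, 0, 1], [0, 0, 0, 0, 0, 0, 1], [0, 0, 0, 0, 0, 0.02, 1], [0, 0, 0, 0, 0, 0.04, 1], [0, 0, 0, 0, 0, 0.07, 1], [0, 0, 0, 0, 0, 0.07, 1], [0, 0, 0, 0, 0, 0.1, 1], [0, 0, 0, 0, 0, 0.1, 1], [0, 0, 0, 0, 0, 0.1, 1], [0, 0, 0, 0, 0, 0, 1], [0, 0, 0, 0, 0, 0, 1], [0, 0, 0, 0, 0, 0, 1]],
  ],
)

```text
time_s: 5.45
ee_pos: [485.9, 291.4, 187.8]
ee_rot: [-179.9, 0.1, 95.0]
force: [0.5, -0.2, -2.0]
gripper_width: 13.7
gripper_force: 25.0
```

```bash
python3 - <<'E'
from h import *
np.set_printoptions(precision=2,suppress=True)
s=env.state();print(s["ee_pos"],s["force"],s["torque"],s["gripper_width"],s["gripper_force"])
for k in range(1):
  p,d=optics.grab_frame("top");P=cloud("top",d);Z=P[...,2]
reg=(P[...,1]>-190)&(P[...,1]<40)&(Z>107.5)&(Z<117)
q=P[reg];A=np.polyfit(q[:,1],q[:,0],1);k=abs(q[:,0]-np.polyval(A,q[:,1]))<8
for _ in range(3):
  q=q[k];A=np.polyfit(q[:,1],q[:,0],1);k=abs(q[:,0]-np.polyval(A,q[:,1]))<5
print("line",A,np.degrees(np.arctan(A[0])),len(q),q[:,2].mean(),sorted(q[:,1].round(1)))
# white strip via image, intersect z=112
hsv=cv2.cvtColor(p,cv2.COLOR_RGB2HSV);sub=np.zeros((420,560),bool);sub[160:195,335:435]=1
m=sub&(hsv[...,1]<40)&(hsv[...,2]>215)
n,l,st,c=cv2.connectedComponentsWithStats(m.astype(np.uint8))
for i in range(1,n):
  if st[i,4]>15:
    v,u=np.where(l==i);W=np.array([ray("top",(a,b),112) for a,b in zip(u,v)]);print(st[i],W.mean(0),W[:,1].min(),W[:,1].max(),cv2.minAreaRect(W[:,:2].astype(np.float32)))
m=(Z>88)&(Z<104)&(P[...,1]>-240)&(P[...,1]<80)&(P[...,0]>500)
r=cv2.minAreaRect(P[m][:,:2].astype(np.float32));print("rim",r,cv2.boxPoints(r))
E
```

```text
[485.94 291.35 187.78] [ 0.52 -0.18 -1.99] [-0.06 -0.02 -0.02] 13.685270840338251 24.999473690986633
line [  0.22 584.38] 12.551010266678158 100 111.13249062664961 [np.float64(-168.1), np.float64(-168.0), np.float64(-166.7), np.float64(-164.6), np.float64(-164.0), np.float64(-162.8), np.float64(-162.6), np.float64(-160.8), np.float64(-159.9), np.float64(-159.5), np.float64(-157.9), np.float64(-157.7), np.float64(-156.0), np.float64(-155.4), np.float64(-155.2), np.float64(-153.0), np.float64(-152.7), np.float64(-151.7), np.float64(-151.0), np.float64(-150.8), np.float64(-149.1), np.float64(-148.8), np.float64(-148.6), np.float64(-146.3), np.float64(-145.3), np.float64(-145.1), np.float64(-145.1), np.float64(-144.0), np.float64(-142.3), np.float64(-141.9), np.float64(-141.6), np.float64(-141.1), np.float64(-140.6), np.float64(-140.5), np.float64(-139.6), np.float64(-138.8), np.float64(-138.4), np.float64(-138.4), np.float64(-135.9), np.float64(-135.8), np.float64(-135.7), np.float64(-134.5), np.float64(-134.1), np.float64(-133.7), np.float64(-132.1), np.float64(-131.9), np.float64(-131
[... 1094 characters left out ...]
.  ] -60.16218483834638 -37.936179306169265 ((599.7570190429688, -48.75294494628906), (8.405532836914062, 22.53600311279297), 5.729870796203613)
[344 167  35  11 104] [582.53 -25.59 112.  ] -61.403359423967316 12.908841303367637 ((584.5941162109375, -25.083831787109375), (77.664306640625, 10.887213706970215), 74.99391174316406)
[395 179  33  10  88] [ 555.52 -133.48  112.  ] -168.31629365478514 -98.48552564909161 ((555.7413330078125, -133.66299438476562), (72.51518249511719, 6.212491989135742), 76.05811309814453)
rim ((627.5112915039062, -82.48524475097656), (264.0843811035156, 125.75553131103516), 76.2547378540039) [[ 535.06 -195.81]
 [ 657.21 -225.69]
 [ 719.96   30.84]
 [ 597.81   60.72]]
```

>>> send_rows(
  targets=[
    [[0, 0, -0.01, 0.02, -0.08, 0, 1], [0, 0, -0.02, 0.04, -0.16, 0, 1], [0, 0, -0.02, 0.045, -0.17, 0, 1], [0, 0, -0.02, 0.045, -0.17, 0, 1], [0, 0, -0.02, 0.045, -0.17, 0, 1], [0, 0, -0.02, 0.045, -0.17, 0, 1], [0, 0, -0.02, 0.045, -0.17, 0, 1], [0, 0, -0.02, 0.045, -0.17, 0, 1], [0, 0, -0.02, 0.045, -0.17, 0, 1], [0, 0, -0.02, 0.045, -0.17, 0, 1], [0, 0, -0.02, 0.033, -0.085, 0, 1], [0, 0, 0, 0, 0, 0, 1]],
  ],
)

```text
time_s: 6.7
ee_pos: [577.0, -47.4, 188.1]
ee_rot: [-179.9, 0.0, 75.8]
force: [-0.7, 0.9, -1.4]
gripper_width: 13.6
gripper_force: 25.0
```

>>> send_rows(
  targets=[
    [[0, 0, 0, 0, 0, 0, 1], [0, 0, 0, 0, 0, 0, 1], [0, 0, 0, 0, 0, 0, 1]],
  ],
)

```text
time_s: 7.0
ee_pos: [577.1, -43.9, 189.1]
ee_rot: [180.0, -0.0, 76.2]
force: [0.2, 0.7, -1.3]
gripper_width: 14.0
gripper_force: 25.0
```

```bash
cat > m.py <<'E'
from h import *
import sys
np.set_printoptions(precision=2,suppress=True)
s=env.state();p,d=optics.grab_frame("wrist");cv2.imwrite(f"pics/{sys.argv[1]}.png",p[:,:,::-1])
np.save("w.npy",d);np.save("wrgb.npy",p)
print(s["ee_pos"],s["ee_rot"],s["force"],s["torque"])
P=wcloud(d,s);Z=P[...,2];x,y=P[...,0],P[...,1]
m=(d>0)&(Z>106)&(Z<118)&(abs(x-(571+.2475*(y+68.3)))<15)&(y<60)
q=P[m];print(len(q),q[:,1].min(),q[:,1].max())
A=np.polyfit(q[:,1],q[:,0],1)
for _ in range(4):
  e=q[:,0]-np.polyval(A,q[:,1]);A=np.polyfit(q[abs(e)<6][:,1],q[abs(e)<6][:,0],1)
e=q[:,0]-np.polyval(A,q[:,1]);print("line",A,np.degrees(np.arctan(A[0])),np.percentile(e[abs(e)<6],[2,50,98]),q[:,2].mean())
print("x at TCP y",np.polyval(A,s["ee_pos"][1]),np.histogram(q[:,1],np.arange(-180,70,10)))
m=(d>0)&(Z>85)&(Z<104)&(y<80)&(x>520)
print("rim",cv2.minAreaRect(P[m][:,:2].astype(np.float32)))
E
python3 m.py w2
```

```text
[577.07 -43.95 189.07] [179.99  -0.01  76.18] [ 0.16  0.67 -1.29] [-0.09 -0.01 -0.03]
1115 -138.83533618418937 16.107341559595113
line [  0.24 587.23] 13.681864338520858 [-4.65  0.2   3.01] 111.56649693115317
x at TCP y 576.5330738048776 (array([  0,   0,   0,   0,  77,  56,   0,   0,   0,   0,   0,   0,   0,
       118, 152, 151, 190, 140, 144,  87,   0,   0,   0,   0]), array([-180, -170, -160, -150, -140, -130, -120, -110, -100,  -90,  -80,
        -70,  -60,  -50,  -40,  -30,  -20,  -10,    0,   10,   20,   30,
         40,   50,   60]))
rim ((609.97314453125, -53.64970397949219), (217.75286865234375, 171.8251953125), 76.19699096679688)
```

View pics/w2.png

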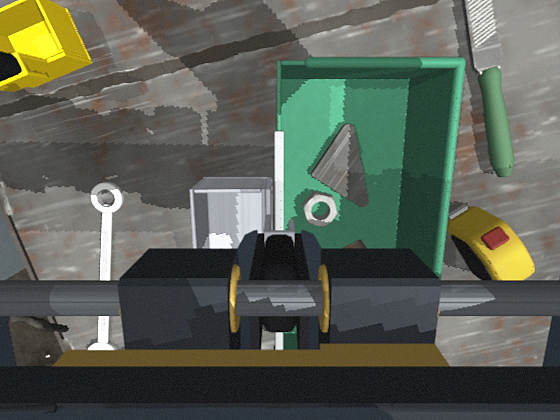

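The picture shows the strip vertical at column 279, centred under the held cup. The alignment is within 0.5 mm and 0.1°, so I'll descend carefully.

>>> send_rows(
  targets=[
    [[0, 0, 0, -0.002, 0, -0.05, 1], [0, 0, 0, 0, 0, -0.05, 1], [0, 0, 0, 0, 0, -0.05, 1], [0, 0, 0, 0, 0, -0.03, 1], [0, 0, 0, 0, 0, -0.015, 1], [0, 0, 0, 0, 0, -0.01, 1], [0, 0, 0, 0, 0, -0.01, 1], [0, 0, 0, 0, 0, 0, 1], [0, 0, 0, 0, 0, 0, 1]],
  ],
)

```text
time_s: 7.95
ee_pos: [577.0, -45.2, 146.2]
ee_rot: [180.0, -0.0, 76.1]
force: [0.3, -0.0, -1.6]
gripper_width: 13.7
gripper_force: 25.0
```

>>> send_rows(
  targets=[
    [[0, 0, 0, 0, 0, -0.01, 1], [0, 0, 0, 0, 0, -0.01, 1], [0, 0, 0, 0, 0, 0, 1]],
  ],
)

```text
time_s: 8.25
ee_pos: [576.6, -45.2, 141.7]
ee_rot: [-180.0, 0.0, 76.1]
force: [-0.6, 0.5, -1.1]
gripper_width: 14.0
gripper_force: 25.0
```

>>> send_rows(
  targets=[
    [[0, 0, 0, 0, 0, -0.015, 1], [0, 0, 0, 0, 0, -0.015, 1], [0, 0, 0, 0, 0, -0.015, 1], [0, 0, 0, 0, 0, -0.015, 1], [0, 0, 0, 0, 0, -0.01, 1], [0, 0, 0, 0, 0, 0, 1]],
  ],
)

```text
time_s: 8.85
ee_pos: [576.6, -45.2, 127.6]
ee_rot: [-180.0, 0.0, 76.1]
force: [-0.5, 0.2, -1.8]
gripper_width: 13.6
gripper_force: 25.0
```

>>> send_rows(
  targets=[
    [[0, 0, 0, 0, 0, -0.005, 1], [0, 0, 0, 0, 0, -0.005, 1], [0, 0, 0, 0, 0, 0, 1]],
  ],
)

```text
time_s: 9.15
ee_pos: [576.8, -45.2, 125.9]
ee_rot: [-180.0, 0.0, 76.1]
force: [-0.1, -1.2, -2.6]
gripper_width: 13.9
gripper_force: 25.0
```

>>> send_rows(
  targets=[
    [[0, 0, 0, 0, 0, -0.005, 1], [0, 0, 0, 0, 0, 0, 1]],
  ],
)

```text
time_s: 9.35
ee_pos: [576.9, -45.2, 124.9]
ee_rot: [180.0, -0.0, 76.1]
force: [-0.4, 0.2, -2.1]
gripper_width: 13.9
gripper_force: 25.0
```

>>> send_rows(
  targets=[
    [[0, 0, 0, 0, 0, -0.003, 1], [0, 0, 0, 0, 0, 0, 1]],
  ],
)

```text
time_s: 9.55
ee_pos: [576.9, -45.2, 124.9]
ee_rot: [180.0, -0.0, 76.1]
force: [-1.2, 0.2, 1.9]
gripper_width: 13.6
gripper_force: 25.0
```

>>> send_rows(
  targets=[
    [[0, 0, 0, 0, 0, -0.002, 1], [0, 0, 0, 0, 0, 0, 1], [0, 0, 0, 0, 0, 0, 1], [0, 0, 0, 0, 0, 0, 1], [0, 0, 0, 0, 0, 0, 1]],
  ],
)

```text
time_s: 10.05
ee_pos: [576.9, -45.2, 124.9]
ee_rot: [180.0, -0.0, 76.1]
force: [-3.1, 0.9, 5.9]
gripper_width: 13.9
gripper_force: 25.0
```

>>> send_rows(
  targets=[
    [[0, 0, 0, -0.005, -0.02, 0, 1], [0, 0, 0, -0.005, -0.02, 0, 1], [0, 0, 0, -0.005, -0.02, 0, 1], [0, 0, 0, 0, 0, 0, 1]],
  ],
)

```text
time_s: 10.45
ee_pos: [574.8, -57.4, 124.8]
ee_rot: [179.8, -0.1, 76.0]
force: [0.2, 2.6, 4.7]
gripper_width: 13.9
gripper_force: 25.0
```

>>> send_rows(
  targets=[
    [[0, 0, 0, -0.006, -0.02, 0, 1], [0, 0, 0, -0.006, -0.02, 0, 1], [0, 0, 0, -0.006, -0.02, 0, 1], [0, 0, 0, -0.004, -0.015, 0, 1], [0, 0, 0, 0, 0, 0, 1]],
  ],
)

```text
time_s: 10.95
ee_pos: [570.0, -73.0, 124.4]
ee_rot: [179.9, 0.0, 76.1]
force: [0.9, 0.8, 4.5]
gripper_width: 14.1
gripper_force: 25.0
```

>>> send_rows(
  targets=[
    [[0, 0, 0, -0.0025, -0.01, 0, 1], [0, 0, 0, -0.0025, -0.01, 0, 1], [0, 0, 0, 0, 0, 0, 1]],
  ],
)

```text
time_s: 11.25
ee_pos: [567.2, -76.8, 122.8]
ee_rot: [-179.8, 0.1, 76.1]
force: [-0.2, -0.3, -1.1]
gripper_width: 14.0
gripper_force: 25.0
```

The upward force has vanished and the hook has begun to sink, so it is at the notch. I'll shift slightly further towards its middle and lower it.

>>> send_rows(
  targets=[
    [[0, 0, 0, 0, -0.006, -0.005, 1], [0, 0, 0, 0, 0, -0.01, 1], [0, 0, 0, 0, 0, 0, 1]],
  ],
)

```text
time_s: 11.55
ee_pos: [568.0, -77.4, 120.4]
ee_rot: [-179.9, 0.0, 76.1]
force: [-0.5, 0.1, -1.9]
gripper_width: 13.9
gripper_force: 25.0
```

>>> send_rows(
  targets=[
    [[0, 0, 0, 0, 0, -0.01, 1], [0, 0, 0, 0, 0, 0, 1]],
  ],
)

```text
time_s: 11.75
ee_pos: [568.2, -77.3, 118.7]
ee_rot: [-180.0, 0.0, 76.1]
force: [0.3, -0.4, -1.0]
gripper_width: 13.9
gripper_force: 25.0
```

>>> send_rows(
  targets=[
    [[0, 0, 0, 0, 0, -0.01, 1], [0, 0, 0, 0, 0, -0.01, 1], [0, 0, 0, 0, 0, 0, 1]],
  ],
)

```text
time_s: 12.05
ee_pos: [568.2, -77.3, 114.6]
ee_rot: [-180.0, 0.0, 76.1]
force: [-0.3, 0.0, -1.1]
gripper_width: 13.5
gripper_force: 25.0
```

>>> send_rows(
  targets=[
    [[0, 0, 0, 0, 0, -0.005, 1], [0, 0, 0, 0, 0, 0, 1]],
  ],
)

```text
time_s: 12.25
ee_pos: [568.4, -77.4, 113.9]
ee_rot: [180.0, 0.0, 76.1]
force: [-0.7, -0.2, -1.7]
gripper_width: 13.7
gripper_force: 25.0
```

>>> send_rows(
  targets=[
    [[0, 0, 0, 0, 0, -0.005, 1], [0, 0, 0, 0, 0, 0, 1]],
  ],
)

```text
time_s: 12.45
ee_pos: [568.5, -77.4, 113.0]
ee_rot: [180.0, -0.0, 76.1]
force: [-0.2, -0.7, -0.9]
gripper_width: 13.7
gripper_force: 25.0
```

>>> send_rows(
  targets=[
    [[0, 0, 0, 0, 0, -0.002, 1], [0, 0, 0, 0, 0, 0, 1], [0, 0, 0, 0, 0, 0, 1]],
  ],
)

```text
time_s: 12.75
ee_pos: [568.5, -77.4, 112.9]
ee_rot: [180.0, -0.0, 76.1]
force: [-0.0, -0.6, 1.1]
gripper_width: 13.9
gripper_force: 25.0
```

The hook is home: contact came at exactly the expected 112.9 mm. Releasing and retreating upwards.

>>> send_rows(
  targets=[
    [[0, 0, 0, 0, 0, 0, 1], [0, 0, 0, 0, 0, 0, 1], [0, 0, 0, 0, 0, 0, 0.2], [0, 0, 0, 0, 0, 0, 0.2], [0, 0, 0, 0, 0, 0, 0.2], [0, 0, 0, 0, 0, 0, 0.2], [0, 0, 0, 0, 0, 0, 0.2], [0, 0, 0, 0, 0, 0, 0.2]],
  ],
  grip_force=10,
)

```text
time_s: 13.55
ee_pos: [568.5, -77.4, 112.6]
ee_rot: [180.0, -0.0, 76.1]
force: [-0.4, 0.2, 0.5]
gripper_width: 36.5
gripper_force: 0.0
```

>>> send_rows(
  targets=[
    [[0, 0, 0, 0, 0, 0.02, 0.2], [0, 0, 0, 0, 0, 0.04, 0.2], [0, 0, 0, 0, 0, 0.1, 0.2], [0, 0, 0, 0, 0, 0.15, 0.2], [0, 0, 0, 0, 0, 0.15, 0.2], [0, 0, 0, 0, 0, 0.15, 0.2], [0, 0, 0, -0.1, 0.2, 0, 0.2], [0, 0, 0, -0.1, 0.2, 0, 0.2], [0, 0, 0, -0.1, 0.2, 0, 0.2], [0, 0, 0, -0.1, 0.2, 0, 0.2], [0, 0, 0, 0, 0, 0, 0.2], [0, 0, 0, 0, 0, 0, 0.2]],
  ],
)

```text
time_s: 14.75
ee_pos: [488.5, 83.1, 235.5]
ee_rot: [179.9, -0.0, 76.2]
force: [-0.8, 0.3, 0.2]
gripper_width: 36.3
gripper_force: 0.0
```

```bash
python3 - <<'E'
from h import *
np.set_printoptions(precision=1,suppress=True)
im=[]
for c,r in(("top",(140,215,320,450)),("side",(190,300,270,410))):
    p,d=optics.grab_frame(c);im.append(cv2.resize(p[r[0]:r[1],r[2]:r[3]],(390,400),interpolation=cv2.INTER_CUBIC))
    if c=="top":
        P=cloud(c,d);Z=P[...,2];g=(abs(P[...,0]-568)<25)&(abs(P[...,1]+77)<30)
        q=P[g&(Z>130)&(Z<165)];print(len(q),q.mean(0),q[:,2].min(),q[:,2].max(),cv2.minAreaRect(q[:,:2].astype(np.float32)))
cv2.imwrite("pics/end.png",np.hstack(im)[:,:,::-1]);print(env.state()["force"],env.state()["gripper_width"])
E
```

```text
25 [564.  -87.6 147.5] 142.93367695815988 153.1537443584684 ((565.2086181640625, -88.87980651855469), (15.805892944335938, 9.536880493164062), 15.238715171813965)
[ 0.5 -1.  -0.1] 36.29579273128818
```

View pics/end.png

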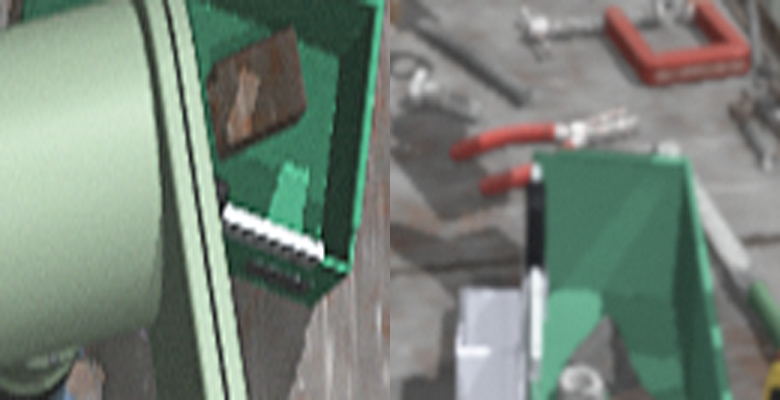

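The arm covers part of the top view. The side view shows the cup hanging upright outside the near wall (right half: cup at (490,340), vertical grip at (537,215)). Its grip top is at about 150 mm, which matches the home height.

```bash
python3 -c "
from workcell import env
print(env.job_done())"
```

```text
the job is handed in; nothing more can be done
None
```

The cup hangs upright by its hook in the strip's notch, the gripper has let go and pulled clear, and the job was handed in at about 15 s; the hand-in returned no verdict.

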